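# Show a scoop of crackers to the inspection camera

## Robot

A 6-joint arm with a two-finger parallel gripper is mounted at the origin on the work surface. World frame = base frame: x ahead of the robot, y to its left, z up, the work surface at z = 0. Lengths are in m, angles in degrees, forces in N, time in s.
With the tool pointing down it reaches from about 0.425 to 0.925 m from the base axis. Payload 12.5 kg.
Tool frame: the origin (TCP) lies where the fingers leave the gripper's body, on its centre line; the fingertips stand 73 mm ahead of it and the grasp point (between the pads) lies 54 mm ahead of it; z points along the fingers, y is the direction in which the jaws open and shut (so a half turn about z gives the same grasp; the last joint's range is limited). The gripper opens to 85 mm and grips with 20 to 120 N. Pads are 22 mm wide; open, the fingers measure 114 mm over their backs; the gripper's body (76 mm by 85 mm) begins 54 mm behind the grasp point. The pads swing forward as they close: fully open they stand 13 mm farther back than shut.
Start: joints at [70.038, 28.126, 89.318, -0, 62.55, -6.05], TCP at [0.15, 0.607, 0.304] pointing down, gripper open.
Joint ranges: [-177.58, 177.58], [-47.91, 125.51], [2.72, 160], [-65.01, 245.01], [3.68, 167.84], [-153.87, 153.87]. Speed limits (degrees/s): [127.2, 127.2, 159.86, 180, 180, 180].

## Interface

Orientations are given as a 3x3 rotation matrix whose columns are the frame's x, y, z axes.
In Python, from cell import r, get_image, camera_model, sign_off gives the robot as it stands. The module is installed in compiled form; this text tells all that it offers.
- The arm moves only by the tool arm_command, never from a script. Its argument "series" is one flat list of numbers, 6 for each row, row after row: the shift along the tool's x, y, z in cm, then the turn, a rotation vector about the tool's x, y, z in rad. In form: [tx, ty, tz, rx, ry, rz, tx, ty, tz, rx, ry, rz, ...]. A call has 1 to 10 rows; each row shifts and turns the commanded pose from where the row before left it, along the tool's axes as they then stand; what a row does not reach is not made up. A row lasts 1/10 s, in which the tool goes at most 50 mm and 8.59 degrees, less where a joint would pass 70% of its speed; a pose out of reach is approached as far as the arm can. A call is refused whole if a number of a shift passes 5 or a number of a turn 0.15, either way. A call with a gripper value outside its range is refused whole. "fingers" is the opening, from 0 (shut) to 1 (fully open), set as the call begins (left out, the last holds). The fingers move at their own pace and stop on an object; "grip_force" is the grip in N (left out, the last holds). Time passes only in rows, so rows that do not move let the fingers close. It gives the time, the measured TCP pose, the force and the opening at its end, in the units of the state.
- r.state(): the state, without advancing time (a new reading comes with each control period).
- get_image(name): name is "side" or "top"; returns the picture (400x640x3 uint8, red, green, blue); there is no depth.
- camera_model(name): a dict with "fx", "fy", "cx", "cy" (pixels), "k1" (the pictures are not rectified: a ray, as slopes to the right and down, at radius r is drawn at 1 + k1 r^2 times it, then the intrinsics apply), "extrinsics" (4x4, takes a point from camera to world coordinates). Camera axes: x right, y down, z forward; pixel columns grow to the right and rows downward; lengths in m; the calibration is good to about 2 mm. A picture is of the moment at which its call begins. camera_model takes no time and is no camera call.
- sign_off(): hands the job in, once; it reports no verdict.
The state is a dict: "time_s": time; "joint_pos": joint angles; "dq": joint speeds; "joint_torque": joint torques, N m; "tcp_pos": TCP position; "tool_rot": TCP orientation; "wrist_force": force on the tool from outside, world axes, zero at the start; "torque": the same for the moment, N m; "width": finger opening in m.
Only numpy, scipy, OpenCV 4.12 (cv2) and the standard library are available. Lean on these libraries where they do the work, as an engineer would, in place of code of your own. Each camera call takes 0.05 s, during which the arm holds its last target.

## Task

With the scoop, take a sample of at least two crackers out of the baking tray and hold it up to the inspection camera: level, at lens height, the scoop's open mouth squarely facing the lens and the middle of its blade about 12 cm straight in front of the glass. Finish there, still holding the scoop steady in the air. Do not touch crackers with the fingers, spill any, touch the camera, or disturb the other things on the table.

Things in the scene. Friction and masses are not known exactly. Their poses are not given: they have to be found in the camera images.
- scoop_grip (a point): The white hand scoop with a blue handle (loose, about 160 g). This point is the middle of the handle, 65 mm above the scoop's underside: a bar 24 mm wide, 16 mm high and 95 mm long, running level along x. Axes: x points from the handle to the open mouth of the blade, z up out of the blade. It starts standing flat on the table.
- scoop_load (a point): The middle of the scoop's blade, 12 mm above its underside and 108 mm ahead (+x) of scoop_grip; same axes. The blade is a flat sheet 2.5 mm thick, 105 mm long (x) and 90 mm wide (y) outside, 84 mm inside; its straight front lip is 52.5 mm ahead of this point, the 45 mm high back wall as far behind. Side walls 3 mm thick, at most 43 mm high.
- tray_floor (a point): Middle of the inner floor of the shallow aluminium baking tray, which is fixed on a white cutting board (300 x 210 mm, 24 mm thick); the floor is 28 mm above the table. The tray is 250 mm (x) by 160 mm (y) inside, walls upright, 3 mm thick and 22 mm high above the floor. z up, x along its length away from the robot. At the start the crackers lie in the far (+x) half, in two rows along x about 84 mm apart, three to a row; the near half is empty.
- lens (a point): Middle of the front glass of the inspection camera, a grey 50 mm block with a black lens tube on a fixed post at the far side of the table. It looks level along its own -x, towards the robot; z up. Its height differs from job to job (about 150 to 230 mm above the table).
- cracker1_mid (a point): A loose round orange-brown cracker, 32 mm across and 14 mm thick with both rims bevelled (the flat faces are 18 mm across), 12 g, lying flat; the point is its centre, 7 mm above its underside.
- cracker2_mid (a point): A loose round orange-brown cracker, 32 mm across and 14 mm thick with both rims bevelled (the flat faces are 18 mm across), 12 g, lying flat; the point is its centre, 7 mm above its underside. Same as cracker1.
- cracker3_mid (a point): A loose round orange-brown cracker, 32 mm across and 14 mm thick with both rims bevelled (the flat faces are 18 mm across), 12 g, lying flat; the point is its centre, 7 mm above its underside. Same as cracker1.
- cracker4_mid (a point): A loose round orange-brown cracker, 32 mm across and 14 mm thick with both rims bevelled (the flat faces are 18 mm across), 12 g, lying flat; the point is its centre, 7 mm above its underside. Same as cracker1.
- cracker5_mid (a point): A loose round orange-brown cracker, 32 mm across and 14 mm thick with both rims bevelled (the flat faces are 18 mm across), 12 g, lying flat; the point is its centre, 7 mm above its underside. Same as cracker1.
- cracker6_mid (a point): A loose round orange-brown cracker, 32 mm across and 14 mm thick with both rims bevelled (the flat faces are 18 mm across), 12 g, lying flat; the point is its centre, 7 mm above its underside. Same as cracker1.
- bowl: Bystander, not to be disturbed: the steel bowl standing on the white scale, 170 mm across and 50 high. Origin at its underside.
- bowl2: Bystander, not to be disturbed: the other steel bowl, on the right of the table, 150 mm across and 45 high. Origin at its underside.
- jar: Bystander, not to be disturbed: amber jar with a red cap, 64 mm across and 90 high. Origin at its underside.
- jar2: Bystander, not to be disturbed: white jar with a white cap, 60 mm across and 100 high. Origin at its underside.
- tape: Bystander, not to be disturbed: roll of yellow tape lying flat, 96 mm across and 45 high. Origin at its underside.
- brush: Bystander, not to be disturbed: hand brush lying on the right of the table, near the robot. Origin at its underside.
Mind the look-alikes: they are no part of the job. What is shaped like the part that bears scoop_grip but red is not meant.

How it is judged (in metres and radians):
On the way:
1. at least two crackers lie in the scoop, lifted clear of the tray (height (world z) of scoop_load above 0.085 m and (distance between each of cracker1_mid, cracker2_mid and scoop_load below 0.06 m or distance between each of cracker1_mid, cracker3_mid and scoop_load below 0.06 m or distance between each of cracker1_mid, cracker4_mid and scoop_load below 0.06 m or distance between each of cracker1_mid, cracker5_mid and scoop_load below 0.06 m or distance between each of cracker1_mid, cracker6_mid and scoop_load below 0.06 m or distance between each of cracker2_mid, cracker3_mid and scoop_load below 0.06 m or distance between each of cracker2_mid, cracker4_mid and scoop_load below 0.06 m or distance between each of cracker2_mid, cracker5_mid and scoop_load below 0.06 m or distance between each of cracker2_mid, cracker6_mid and scoop_load below 0.06 m or distance between each of cracker3_mid, cracker4_mid and scoop_load below 0.06 m or distance between each of cracker3_mid, cracker5_mid and scoop_load below 0.06 m or distance between each of cracker3_mid, cracker6_mid and scoop_load below 0.06 m or distance between each of cracker4_mid, cracker5_mid and scoop_load below 0.06 m or distance between each of cracker4_mid, cracker6_mid and scoop_load below 0.06 m or distance between each of cracker5_mid, cracker6_mid and scoop_load below 0.06 m)), for 0.2 s.
At the end, for the whole second after the job is handed in: Scoop held in the air, still; blade middle 90 to 150 mm before the lens, within 25 mm of its axis sideways and in height; level and its mouth facing the lens, each within 0.2 rad; at least two crackers in it (within 60 mm of the blade middle), the others in the tray (x of scoop_load in the frame of lens between -0.15 and -0.09 m and y of scoop_load in the frame of lens between -0.025 and 0.025 m and z of scoop_load in the frame of lens between -0.025 and 0.025 m and angle between scoop_load's own z axis and vertical below 0.2 rad and angle between the x axis of scoop_load and the x axis of lens, either way round below 0.2 rad and x of lens in the frame of scoop_load above 0.05 m and contact force between the fingers and scoop above 1 N and linear speed of scoop below 0.03 m/s and (distance between each of cracker1_mid, cracker2_mid and scoop_load below 0.06 m or distance between each of cracker1_mid, cracker3_mid and scoop_load below 0.06 m or distance between each of cracker1_mid, cracker4_mid and scoop_load below 0.06 m or distance between each of cracker1_mid, cracker5_mid and scoop_load below 0.06 m or distance between each of cracker1_mid, cracker6_mid and scoop_load below 0.06 m or distance between each of cracker2_mid, cracker3_mid and scoop_load below 0.06 m or distance between each of cracker2_mid, cracker4_mid and scoop_load below 0.06 m or distance between each of cracker2_mid, cracker5_mid and scoop_load below 0.06 m or distance between each of cracker2_mid, cracker6_mid and scoop_load below 0.06 m or distance between each of cracker3_mid, cracker4_mid and scoop_load below 0.06 m or distance between each of cracker3_mid, cracker5_mid and scoop_load below 0.06 m or distance between each of cracker3_mid, cracker6_mid and scoop_load below 0.06 m or distance between each of cracker4_mid, cracker5_mid and scoop_load below 0.06 m or distance between each of cracker4_mid, cracker6_mid and scoop_load below 0.06 m or distance between each of cracker5_mid, cracker6_mid and scoop_load below 0.06 m) and (distance between cracker1_mid and scoop_load below 0.06 m or (x of cracker1_mid in the frame of tray_floor between -0.13 and 0.13 m and y of cracker1_mid in the frame of tray_floor between -0.09 and 0.09 m and z of cracker1_mid in the frame of tray_floor below 0.05 m)) and (distance between cracker2_mid and scoop_load below 0.06 m or (x of cracker2_mid in the frame of tray_floor between -0.13 and 0.13 m and y of cracker2_mid in the frame of tray_floor between -0.09 and 0.09 m and z of cracker2_mid in the frame of tray_floor below 0.05 m)) and (distance between cracker3_mid and scoop_load below 0.06 m or (x of cracker3_mid in the frame of tray_floor between -0.13 and 0.13 m and y of cracker3_mid in the frame of tray_floor between -0.09 and 0.09 m and z of cracker3_mid in the frame of tray_floor below 0.05 m)) and (distance between cracker4_mid and scoop_load below 0.06 m or (x of cracker4_mid in the frame of tray_floor between -0.13 and 0.13 m and y of cracker4_mid in the frame of tray_floor between -0.09 and 0.09 m and z of cracker4_mid in the frame of tray_floor below 0.05 m)) and (distance between cracker5_mid and scoop_load below 0.06 m or (x of cracker5_mid in the frame of tray_floor between -0.13 and 0.13 m and y of cracker5_mid in the frame of tray_floor between -0.09 and 0.09 m and z of cracker5_mid in the frame of tray_floor below 0.05 m)) and (distance between cracker6_mid and scoop_load below 0.06 m or (x of cracker6_mid in the frame of tray_floor between -0.13 and 0.13 m and y of cracker6_mid in the frame of tray_floor between -0.09 and 0.09 m and z of cracker6_mid in the frame of tray_floor below 0.05 m))); the arm keeps its last pose, push and grip.
It fails at once if a cracker spilled onto the table (height (world z) of any of cracker1_mid, cracker2_mid, cracker3_mid, cracker4_mid, cracker5_mid, cracker6_mid below 0.02 m).
It fails at once if the fingers touch a cracker (over 0.5 N) (contact force between the fingers and cracker1 above 0.5 N or contact force between the fingers and cracker2 above 0.5 N or contact force between the fingers and cracker3 above 0.5 N or contact force between the fingers and cracker4 above 0.5 N or contact force between the fingers and cracker5 above 0.5 N or contact force between the fingers and cracker6 above 0.5 N).
It fails at once if the camera is touched (over 1 N) (contact force between camera and anything else above 1 N).
It fails at once if a bystander is moved more than 30 mm (distance of any of bowl, bowl2, jar, jar2, tape, brush from where it was at the start of the episode above 0.03 m).
It also fails if it takes over 54 s, if anything falls off the work surface, if the arm or the gripper's body presses on something with over 40 N, if the wrist force passes 120 N, or if a joint passes its speed limit or range.

## Working session

There is one attempt and no reset: what is moved stays moved. The work goes in short steps, Python scripts to look and compute and a tool call to move; the robot and the scene stay as the last step left them, time stands still between calls to the robot, and variables do not carry over. Pictures are saved under pics/ and viewed, and the job is handed in when it is done.

Besides the shell and the picture viewer there is one more tool, called by a JSON object that holds its "api" and its "payload", one argument or row to a line. arm_command: Moves the arm, as the interface text tells. Its arguments: {"type":"object","properties":{"series":{"type":"array","items":{"type":"number"}},"fingers":{"type":"number"},"grip_force":{"type":"number"}},"required":["series"]}

```bash
mkdir -p pics; python3 - <<'E'
from cell import r,get_image,camera_model
import cv2,numpy as np
np.set_printoptions(precision=4,suppress=True)
print(r.state())
for n in("side","top"):
    im=get_image(n); cv2.imwrite(f"pics/{n}0.png",im[:,:,::-1]); print(n,camera_model(n))
E
```

```text
{'time_s': 0.0, 'joint_pos': array([70.0383, 28.1649, 89.3499,  0.    , 62.55  , -6.0524]), 'dq': array([0.0013, 0.0389, 0.0289, 0.0803, 0.031 , 0.0732]), 'joint_torque': array([ -0.0013, -61.845 , -26.1599,  -0.0002,   0.0041,  -0.    ]), 'tcp_pos': array([0.1502, 0.6065, 0.3033]), 'tool_rot': array([[-0.9707,  0.2404, -0.0004],
       [ 0.2404,  0.9707, -0.0011],
       [ 0.0001, -0.0011, -1.    ]]), 'wrist_force': array([ 0.051 , -0.5601,  0.4255]), 'torque': array([-0.0108,  0.0072,  0.027 ]), 'width': 0.08539897541356448}
side {'fx': 415.10857775930197, 'fy': 415.10857775930197, 'cx': 319.1852097429888, 'cy': 201.5811173002013, 'k1': -0.02130229040949362, 'extrinsics': array([[ 0.9466, -0.2335,  0.2225,  0.2623],
       [-0.3224, -0.6682,  0.6705, -0.7899],
       [-0.0079, -0.7064, -0.7077,  0.99  ],
       [ 0.    ,  0.    ,  0.    ,  1.    ]])}
top {'fx': 401.5705696245591, 'fy': 401.5705696245591, 'cx': 325.28099539230425, 'cy': 198.43101558528963, 'k1': 0.0039255278179132005, 'extrinsics': array([[ 0.0242, -0.992 ,  0.1235,  0.3777],
       [-0.9995, -0.0213,  0.024 , -0.0006],
       [-0.0212, -0.1241, -0.992 ,  1.4282],
       [ 0.    ,  0.    ,  0.    ,  1.    ]])}
```

View pics/side0.png

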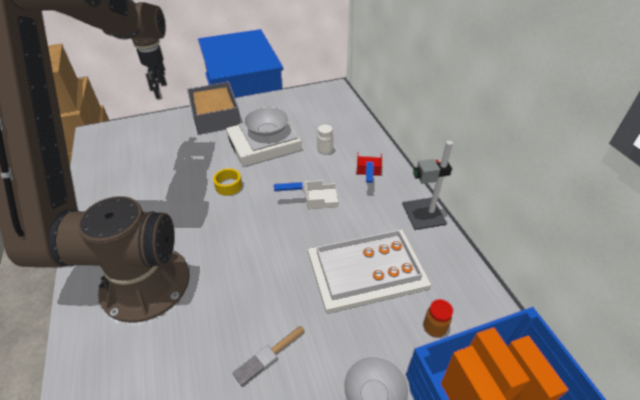

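View pics/top0.png

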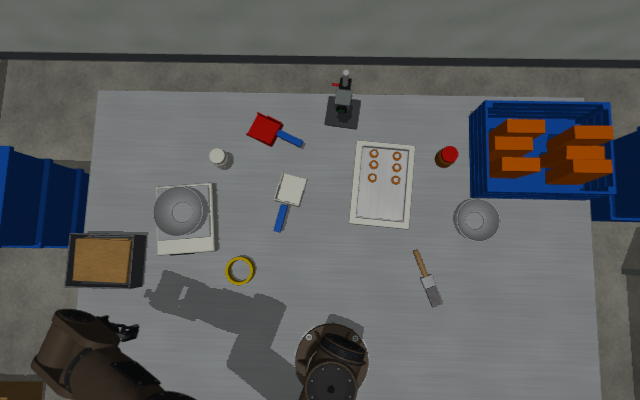

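The top view shows the scoop candidates. The white scoop has its blue handle at (281,217) and blade at (292,189) in top, and its handle at (289,187) in side. The red look-alike is at (265,128) in top and (369,165) in side. I choose the white one. There are six crackers around (372–397, 153–181) in top. The orange blocks in the blue crate are not crackers. Next I check close crops.

```bash
python3 - <<'E'
import cv2,numpy as np
t=cv2.imread("pics/top0.png"); s=cv2.imread("pics/side0.png")
a=cv2.resize(t[60:240,250:430],(560,560),interpolation=cv2.INTER_CUBIC)
cv2.imwrite("pics/c1.png",a)
b=cv2.resize(s[130:310,260:460],(800,600)[:2],interpolation=cv2.INTER_CUBIC) if 0 else cv2.resize(s[130:310,265:465],(640,576),interpolation=cv2.INTER_CUBIC)
cv2.imwrite("pics/c2.png",b)
E
```

```text
(no output)
```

View pics/c1.png

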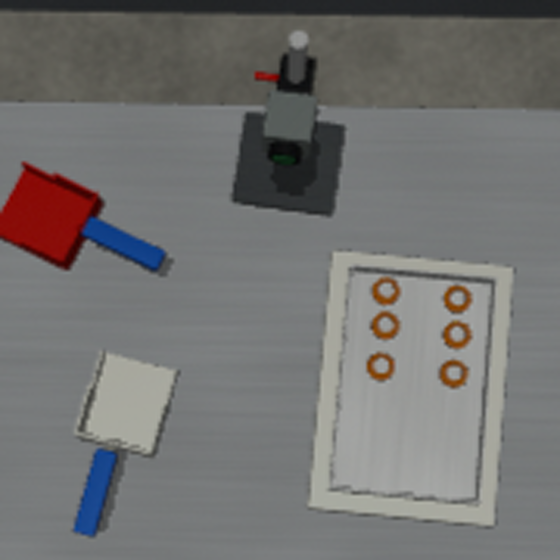

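View pics/c2.png

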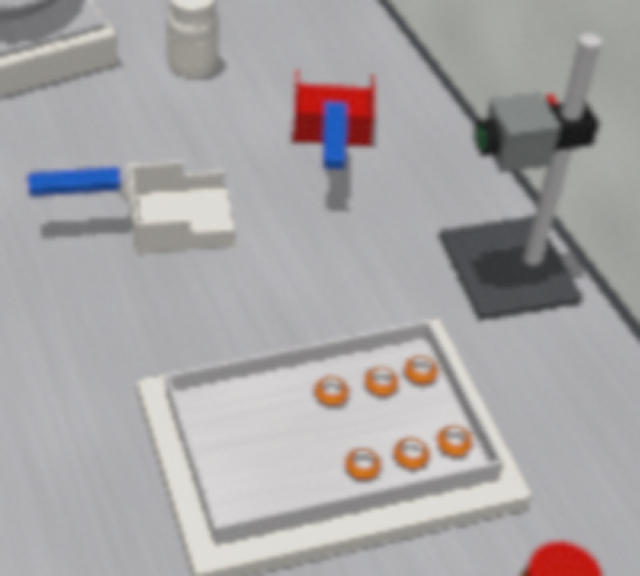

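The crops confirm the white scoop with the blue handle. It stands with its mouth roughly toward +x. The tray holds six crackers in its far half. The lens is the black tube with green glass near top px (342,110). Next I measure.

```bash
cat > h.py <<'E'
import numpy as np,cv2
from cell import camera_model
M={n:camera_model(n) for n in("side","top")}
def ray(n,p):
    m=M[n]; K=np.array([[m['fx'],0,m['cx']],[0,m['fy'],m['cy']],[0,0,1.]])
    u=cv2.undistortPoints(np.array([[p]],float),K,np.array([m['k1'],0,0,0.]))[0,0]
    T=np.array(m['extrinsics']); d=T[:3,:3]@[u[0],u[1],1]; return T[:3,3],d/np.linalg.norm(d)
def plane(n,p,z):
    o,d=ray(n,p); return o+d*(z-o[2])/d[2]
def tri(ps,pt):
    A=np.zeros((3,3));b=np.zeros(3);R=[ray("side",ps),ray("top",pt)]
    for o,d in R:
        P=np.eye(3)-np.outer(d,d);A+=P;b+=P@o
    x=np.linalg.solve(A,b); return x,[np.linalg.norm((np.eye(3)-np.outer(d,d))@(x-o)) for o,d in R][0]*2
def proj(n,X):
    m=M[n];T=np.array(m['extrinsics']);c=T[:3,:3].T@(np.asarray(X,float)-T[:3,3]);s=c[:2]/c[2];s=s*(1+m['k1']*(s@s))
    return np.array([m['fx']*s[0]+m['cx'],m['fy']*s[1]+m['cy']])
def comps(mask,roi,amin):
    m=np.zeros_like(mask);x0,y0,x1,y1=roi;m[y0:y1,x0:x1]=mask[y0:y1,x0:x1]
    n,l,s,c=cv2.connectedComponentsWithStats(m,connectivity=8)
    return [(s[i,4],c[i],np.argwhere(l==i)[:,::-1].astype(np.float32)) for i in range(1,n) if s[i,4]>=amin]
E
python3 - <<'E'
from h import *
np.set_printoptions(precision=4,suppress=True)
im={n:cv2.imread(f"pics/{n}0.png") for n in("side","top")}
roi={'side':(265,130,345,230),'top':(262,165,312,240)}
H={}
for n in im:
    hsv=cv2.cvtColor(im[n],cv2.COLOR_BGR2HSV)
    bl=cv2.inRange(hsv,(105,150,60),(125,255,255))
    c=max(comps(bl,roi[n],10),key=lambda a:a[0]);p=c[2]
    r=cv2.minAreaRect(p); print(n,c[0],c[1],r)
    d=p-p.mean(0);w,v=np.linalg.eigh(d.T@d); t=d@v[:,1]
    e=[p[t<=t.min()+2].mean(0),p[t>=t.max()-2].mean(0)];H[n]=(c[1],e);print(e)
    og=cv2.inRange(hsv,(5,130,80),(20,255,255))
    q=comps(og,(355,140,412,195) if n=='top' else (350,230,420,285),8)
    H[n+'c']=[a[1] for a in q];print([ (a[0],a[1]) for a in q])
print("handle",tri(H['side'][0],H['top'][0]))
for i in(0,1):
  for j in (0,1): print(tri(H['side'][1][i],H['top'][1][j]))
for n in('top','side'):
  for a in H[n+'c']: print(n,plane(n,a,0.039))
E
```

```text
side 160 [287.8813 186.1188] ((287.6150817871094, 186.22569274902344), (5.853672027587891, 27.139751434326172), 86.18592071533203)
[array([300.3333, 185.0833], dtype=float32), array([275.1818, 186.9091], dtype=float32)]
[(np.int32(30), array([395.6667, 246.9333])), (np.int32(27), array([383.6296, 250.4074])), (np.int32(28), array([367.8571, 253.2857])), (np.int32(33), array([406.1818, 268.9091])), (np.int32(32), array([392.75 , 273.125])), (np.int32(31), array([377.7742, 276.7097]))]
top 188 [280.1489 217.7713] ((280.1414794921875, 217.7547149658203), (6.730666637420654, 27.746829986572266), 15.945395469665527)
[array([283.9167, 205.4167], dtype=float32), array([276.4615, 230.0769], dtype=float32)]
[(np.int32(32), array([373.3438, 153.6875])), (np.int32(30), array([396.3667, 155.8667])), (np.int32(33), array([373.3939, 164.303 ])), (np.int32(33), array([396.3333, 167.4848])), (np.int32(33), array([371.5758, 177.7273])), (np.int32(34), array([395.2941, 179.8529]))]
handle (array([0.4779, 0.184 , 0.0687]), np.float64(0.001087450782757522))
(array([0.5186, 0.1727, 0.0711]), np.float64(0.0020442784272236506))
(array([0.4765, 0.1841, 0.0704]), np.float64(0.08518558196963316))
(array([0.4765, 0.1737, 0.0881]), np.float64(0.08275119190847018))
(array([0.437 , 0.1949, 0.0681]), np.float64(0.003127613601991027))
top [ 0.7133 -0.1327  0.039 ]
top [ 0.707  -0.2136  0.039 ]
top [ 0.6752 -0.1332  0.039 ]
top [ 0.6654 -0.2135  0.039 ]
top [ 0.6272 -0.1273  0.039 ]
top [ 0.6213 -0.21    0.039 ]
side [ 0.7115 -0.1394  0.039 ]
side [ 0.6729 -0.1395  0.039 ]
side [ 0.6257 -0.1341  0.039 ]
side [ 0.7045 -0.2195  0.039 ]
side [ 0.663 -0.22   0.039]
side [ 0.619  -0.2173  0.039 ]
```

```bash
python3 - <<'E'
import cv2
t=cv2.imread("pics/top0.png"); s=cv2.imread("pics/side0.png")
cv2.imwrite("pics/l1.png",cv2.resize(t[65:135,315:375],(600,700)[:2] if 0 else (480,560),interpolation=cv2.INTER_CUBIC))
cv2.imwrite("pics/l2.png",cv2.resize(s[135:235,395:465],(392,560),interpolation=cv2.INTER_CUBIC))
E
```

```text
(no output)
```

View pics/l1.png

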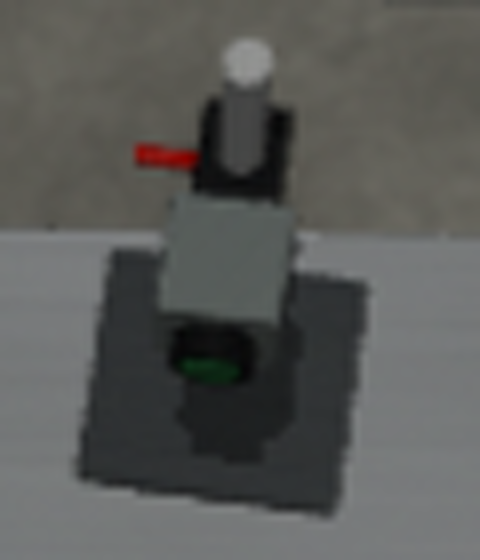

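View pics/l2.png

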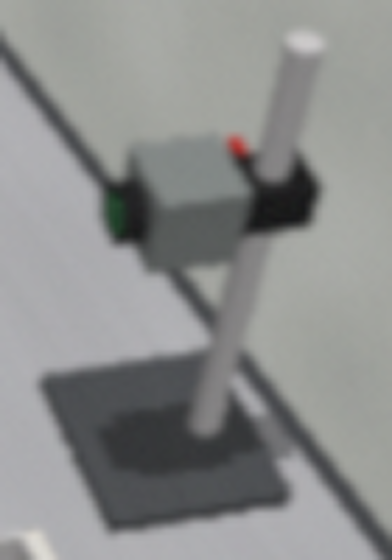

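```bash
python3 - <<'E'
from h import *
np.set_printoptions(precision=4,suppress=True)
im={n:cv2.imread(f"pics/{n}0.png") for n in("side","top")}
g={}
for n,roi in(('top',(335,103,350,118)),('side',(408,160,424,182))):
    b=im[n].astype(int); mk=((b[:,:,1]-np.maximum(b[:,:,0],b[:,:,2]))>15).astype(np.uint8)
    c=max(comps(mk,roi,2),key=lambda a:a[0]); p=c[2]; print(n,c[0],c[1],p.min(0),p.max(0)); g[n]=c[1]
L=tri(g['side'],g['top']);print("lens",L)
f=lambda x,y:(315+x/8-.5,65+y/8-.5)
def yaw(a,b,z):
    d=plane('top',f(*b),z)-plane('top',f(*a),z);return np.degrees(np.arctan2(d[1],d[0]))
print("base",yaw((80,480),(112,250),.01),yaw((330,512),(365,285),.01),yaw((80,480),(330,512),.01)+90,)
zl=L[0][2]
print("block",yaw((160,312),(172,200),zl+.025),yaw((283,318),(295,205),zl+.025),yaw((160,312),(283,318),zl+.025)+90)
# block corners -> both views
f2=lambda x,y:(395+x/5.6-.5,135+y/5.6-.5)
for a,b in(((160,312),(150,210)),((283,318),(150,210))): pass
# tray corners from crop c1 (scale 560/180), board outer corners at z=.024
k=lambda x,y:(250+x/3.111-.5,60+y/3.111-.5)
C=[plane('top',k(*q),.024) for q in((334,252),(513,267),(495,524),(310,507))];print(np.array(C),np.mean(C,0))
s=lambda x,y:(265+x/3.2-.5,130+y/3.2-.5)
print("side board near-left",plane('side',s(195,573),.024),plane('side',s(137,382),.024),plane('side',s(528,497),.024),plane('side',s(435,320),.024))
# crackers triangulated
S=[(395.67,246.93),(383.63,250.41),(367.86,253.29),(406.18,268.91),(392.75,273.125),(377.77,276.71)]
T=[(373.34,153.69),(373.39,164.3),(371.58,177.73),(396.37,155.87),(396.33,167.48),(395.29,179.85)]
for a,b in zip(S,T): print(tri(a,b))
E
```

```text
top 14 [340.7143 110.7857] [338. 110.] [344. 112.]
side 14 [415.1429 172.5714] [414. 170.] [416. 175.]
lens (array([ 0.8147, -0.0133,  0.1923]), np.float64(0.0015426376391174002))
base -6.295184670454034 -7.646175220550718 -6.513550608654498
block -4.671274373065689 -4.8807125489812995 -1.9711305104746089
[[ 0.7641 -0.0747  0.024 ]
 [ 0.7502 -0.2798  0.024 ]
 [ 0.4554 -0.2588  0.024 ]
 [ 0.4697 -0.0521  0.024 ]] [ 0.6098 -0.1664  0.024 ]
side board near-left [ 0.4538 -0.2547  0.024 ] [ 0.4692 -0.05    0.024 ] [ 0.7473 -0.2792  0.024 ] [ 0.7629 -0.0721  0.024 ]
(array([ 0.7155, -0.1335,  0.0305]), np.float64(0.0002227141661159049))
(array([ 0.6767, -0.1339,  0.0308]), np.float64(0.0004393017455053385))
(array([ 0.6288, -0.1281,  0.0303]), np.float64(0.00025746421057694244))
(array([ 0.7086, -0.2147,  0.0309]), np.float64(0.0006377614769954738))
(array([ 0.6669, -0.2148,  0.0302]), np.float64(0.0005259866890173453))
(array([ 0.6229, -0.2114,  0.0292]), np.float64(0.00037010268257119805))
```

```bash
cat >> h.py <<'E'
def rotz(a): c,s=np.cos(a),np.sin(a); return np.array([[c,-s,0],[s,c,0],[0,0,1.]])
def target(grip,yaw,pitch=0):
    """tool pose for scoop_grip pos, scoop yaw deg, pitch deg (nose up +). tool x=-scoop x, y=scoop y"""
    y=np.radians(yaw);p=np.radians(pitch)
    Ry=np.array([[np.cos(p),0,-np.sin(p)],[0,1,0],[np.sin(p),0,np.cos(p)]])
    Rs=rotz(y)@Ry; Rt=Rs@np.diag([-1,1,-1.]); return np.asarray(grip)-Rt[:,2]*OFF,Rt
OFF=0.054
def delta(P,R):
    from cell import r
    from scipy.spatial.transform import Rotation as Ro
    s=r.state();R0=np.array(s['tool_rot']);
    print("t",s['time_s'],"shift cm (tool)",R0.T@(P-s['tcp_pos'])*100,"turn rad",Ro.from_matrix(R0.T@R).as_rotvec(),"F",s['wrist_force'],"w",s['width'])
E
python3 - <<'E'
from h import *
np.set_printoptions(precision=4,suppress=True)
a=plane('top',(276.46-.3,231.1),.070);b=plane('top',(283.92,205.4),.073);print(a,b,plane('top',(280.149,217.77),.072))
# blade from top: white rim corners, crop c1
k=lambda x,y:(250+x/3.111-.5,60+y/3.111-.5)
for q,z in(((104,352),.012),((179,370),.012),((155,455),.045),((77,437),.045)): print(plane('top',k(*q),z))
P,R=target((.478,.184,.25),-15.2);delta(P,R)
# tray-frame crackers
c=np.array([.609,-.1655]);Rt=rotz(np.radians(-4.2))[:2,:2]
for p in((373.34,153.69),(373.39,164.3),(371.58,177.73),(396.37,155.87),(396.33,167.48),(395.29,179.85)): print(Rt.T@(plane('top',p,.036)[:2]-c))
E
```

```text
[0.4319 0.1958 0.07  ] [0.5195 0.1723 0.073 ] [0.4772 0.1837 0.072 ]
[0.644 0.188 0.012]
[0.6248 0.1007 0.012 ]
[0.5224 0.1223 0.045 ]
[0.5407 0.2103 0.045 ]
t 0.1 shift cm (tool) [-41.9775 -33.1352  -0.0333] turn rad [-0.001  -0.0001  0.0225] F [ 0.476   0.8846 -0.5395] w 0.0855037735464055
[0.1023 0.0402]
[0.0643 0.0368]
[0.0159 0.0392]
[ 0.102  -0.0412]
[ 0.0604 -0.0442]
[ 0.0161 -0.0439]
```

{"api": "arm_command", "payload": {
  "series": [-2, -1.6, 0, 0, 0, 0.01, -3.3, -2.6, 0, 0, 0, 0, -3.5, -2.8, 0, 0, 0, 0, -3.5, -2.8, 0, 0, 0, 0, -3.5, -2.8, 0, 0, 0, 0, -3.5, -2.8, 0, 0, 0, 0, -3.5, -2.8, 0, 0, 0, 0, -3.5, -2.8, 0, 0, 0, 0, -3.5, -2.8, 0, 0, 0, 0, -3.5, -2.8, 0, 0, 0, 0],
  "fingers": 1
}}

```text
time_s: 1.1
tcp_pos: [0.4071, 0.2644, 0.3039]
tool_rot: [[-0.968, 0.25, -0.0], [0.25, 0.968, 0.0], [0.0, 0.0, -1.0]]
wrist_force: [0.3, 0.9, 0.6]
width: 0.0851
```

```bash
python3 - <<'E'
from h import *
np.set_printoptions(precision=4,suppress=True)
delta(*target((.478,.1835,.16),-14.5))
E
```

```text
t 1.1 shift cm (tool) [-8.8901 -6.0546  8.9842] turn rad [ 0.     -0.0001  0.0003] F [0.2888 0.932  0.6482] w 0.08510871207642931
```

{"api": "arm_command", "payload": {
  "series": [-3, -2.2, 1, 0, 0, 0, -3, -2.2, 2, 0, 0, 0, -1.9, -1.3, 2, 0, 0, 0, -0.9, -0.5, 2, 0, 0, 0, 0, 0, 2, 0, 0, 0, 0, 0, 0, 0, 0, 0, 0, 0, 0, 0, 0, 0]
}}

```text
time_s: 1.8
tcp_pos: [0.476, 0.1841, 0.2141]
tool_rot: [[-0.968, 0.25, -0.001], [0.25, 0.968, -0.0], [0.001, -0.0, -1.0]]
wrist_force: [0.3, -0.6, -0.8]
width: 0.0856
```

```bash
python3 - <<'E'
from h import *
from cell import get_image
np.set_printoptions(precision=4,suppress=True)
delta(*target((.478,.1835,.065),-14.5))
for n,(x0,y0,x1,y1) in(('side',(230,110,350,230)),('top',(230,150,330,250))):
    im=get_image(n)[:,:,::-1]; cv2.imwrite(f"pics/{n}1.png",im); cv2.imwrite(f"pics/{n}1c.png",cv2.resize(im[y0:y1,x0:x1],(500,500),interpolation=cv2.INTER_CUBIC))
E
```

```text
t 1.8 shift cm (tool) [-0.2148 -0.0026  9.5055] turn rad [-0.0003 -0.0007  0.0004] F [ 0.2969 -0.5896 -0.7909] w 0.08558883268830718
```

View pics/side1c.png

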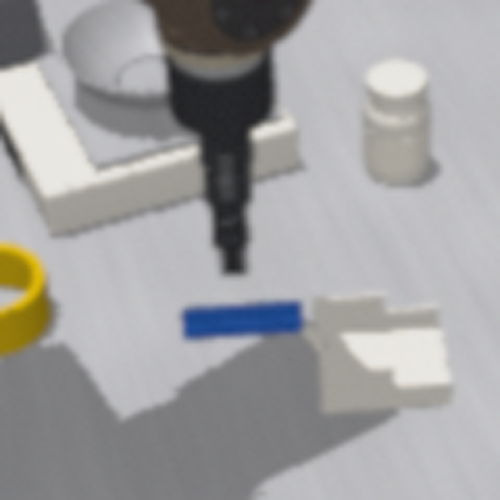

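View pics/top1c.png

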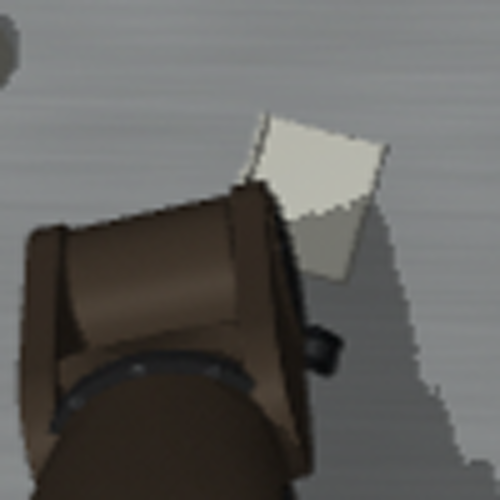

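The side crop shows the fingers hovering over the middle of the blue handle: fingertips at crop (233,270), handle spanning (185–300, 320). I lower 9.6 cm.

{"api": "arm_command", "payload": {
  "series": [-0.2, 0, 2, 0, 0, 0, 0, 0, 3, 0, 0, 0, 0, 0, 2, 0, 0, 0, 0, 0, 1.5, 0, 0, 0, 0, 0, 1, 0, 0, 0, 0, 0, 0.2, 0, 0, 0, 0, 0, 0, 0, 0, 0]
}}

```text
time_s: 2.6
tcp_pos: [0.4782, 0.1837, 0.1174]
tool_rot: [[-0.968, 0.25, 0.001], [0.25, 0.968, 0.0], [-0.001, 0.0, -1.0]]
wrist_force: [-0.3, 1.2, -0.2]
width: 0.0855
```

{"api": "arm_command", "payload": {
  "series": [0, 0, 0, 0, 0, 0, 0, 0, 0, 0, 0, 0, 0, 0, 0, 0, 0, 0, 0, 0, 0, 0, 0, 0, 0, 0, 0, 0, 0, 0, 0, 0, 0, 0, 0, 0, 0, 0, 0, 0, 0, 0, 0, 0, 0, 0, 0, 0],
  "fingers": 0,
  "grip_force": 100
}}

```text
time_s: 3.4
tcp_pos: [0.478, 0.1835, 0.1171]
tool_rot: [[-0.968, 0.25, 0.0], [0.25, 0.968, 0.0], [-0.0, 0.0, -1.0]]
wrist_force: [-1.0, 0.2, 6.1]
width: 0.0226
```

```bash
python3 - <<'E'
from h import *
from cell import get_image
np.set_printoptions(precision=4,suppress=True)
delta(*target((.478,.1835,.065),-14.5))
for n,(x0,y0,x1,y1) in(('side',(230,110,350,230)),('top',(230,150,330,250))):
    im=get_image(n)[:,:,::-1]; cv2.imwrite(f"pics/{n}2.png",im); cv2.imwrite(f"pics/{n}2c.png",cv2.resize(im[y0:y1,x0:x1],(500,500),interpolation=cv2.INTER_CUBIC))
E
```

```text
t 3.4 shift cm (tool) [ 0.0001  0.002  -0.1928] turn rad [0.0002 0.0002 0.0002] F [-1.019   0.2089  6.0725] w 0.022590112328538376
```

View pics/side2c.png

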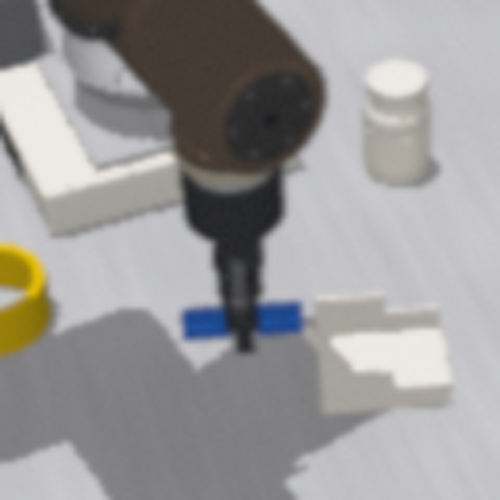

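View pics/top2c.png

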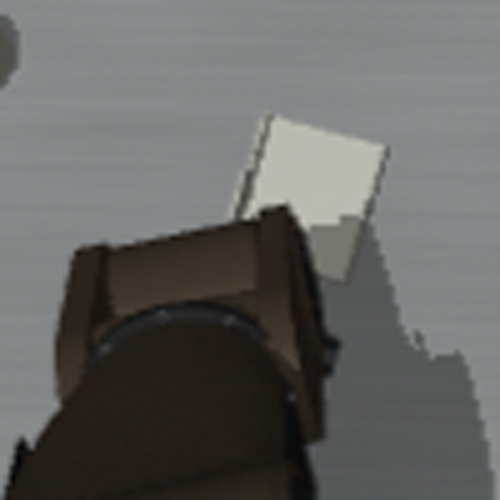

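```bash
cat >> h.py <<'E'
OFF=0.0521
TC=np.array([.609,-.1655]);TY=-4.2
def tray(xt,yt): return TC+rotz(np.radians(TY))[:2,:2]@[xt,yt]
def scoop_target(load_xt,yt,under,pitch=0):
    # pivot: given load point projected at underside height (world z) at blade middle
    xy=tray(load_xt,yt); y=np.radians(TY);p=np.radians(pitch)
    X=np.array([np.cos(p)*np.cos(y),np.cos(p)*np.sin(y),np.sin(p)]);Z=np.array([-np.sin(p)*np.cos(y),-np.sin(p)*np.sin(y),np.cos(p)])
    g=np.array([*xy,under])+Z*.065-X*.108
    return target(g,TY,pitch)
E
python3 - <<'E'
from h import *
np.set_printoptions(precision=4,suppress=True)
P,R=scoop_target(-.063,.030,.12);print(P);delta(P,R)
E
```

```text
[ 0.4407 -0.1231  0.2371]
t 3.5 shift cm (tool) [ -4.0573 -30.6113 -12.0077] turn rad [ 0.0002  0.0002 -0.1796] F [-1.2902  0.1036  5.7777] w 0.022508745392488844
```

{"api": "arm_command", "payload": {
  "series": [0, 0, -1, 0, 0, 0, 0, 0, -2, 0, 0, 0, 0, 0, -3, 0, 0, 0, 0, 0, -3, 0, 0, 0, 0, 0, -2, 0, 0, 0, 0, 0, -1, 0, 0, 0, 0, 0, 0, 0, 0, 0]
}}

```text
time_s: 4.2
tcp_pos: [0.478, 0.1835, 0.2379]
tool_rot: [[-0.968, 0.25, 0.002], [0.25, 0.968, 0.001], [-0.002, 0.001, -1.0]]
wrist_force: [0.5, -0.2, -2.3]
width: 0.0229
```

```bash
python3 - <<'E'
from h import *
from cell import get_image
np.set_printoptions(precision=4,suppress=True)
delta(*scoop_target(-.063,.030,.12))
for n,(x0,y0,x1,y1) in(('side',(230,90,350,210)),('top',(230,140,330,240))):
    im=get_image(n)[:,:,::-1]; cv2.imwrite(f"pics/{n}3.png",im); cv2.imwrite(f"pics/{n}3c.png",cv2.resize(im[y0:y1,x0:x1],(500,500),interpolation=cv2.INTER_CUBIC))
E
```

```text
t 4.2 shift cm (tool) [ -4.0461 -30.6169   0.0605] turn rad [ 0.0008  0.0017 -0.1794] F [ 0.526  -0.1705 -2.2634] w 0.022878115346711126
```

View pics/side3c.png

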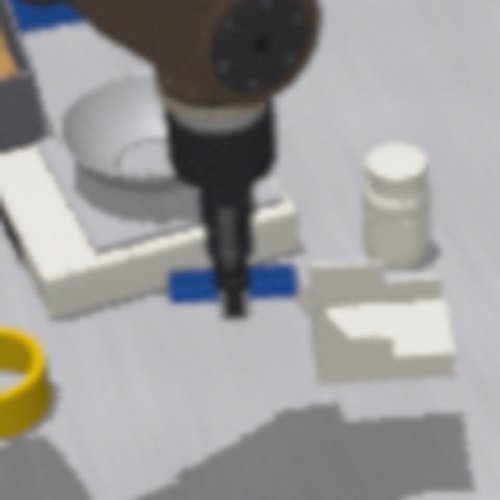

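The scoop is lifted and level, with no visible sag in the grip. Next I move over the tray's near half.

{"api": "arm_command", "payload": {
  "series": [-0.3, -2, 0, 0, 0, 0, -0.4, -3, 0, 0, 0, 0, -0.4, -3.4, 0, 0, 0, 0, -0.5, -3.7, 0, 0, 0, 0, -0.5, -3.7, 0, 0, 0, 0, -0.5, -3.7, 0, 0, 0, 0, -0.5, -3.7, 0, 0, 0, 0, -0.4, -3.4, 0, 0, 0, 0, -0.3, -2.5, 0, 0, 0, 0, -0.2, -1.4, 0, 0, 0, 0]
}}

```text
time_s: 5.3
tcp_pos: [0.4398, -0.1235, 0.2356]
tool_rot: [[-0.968, 0.252, -0.002], [0.252, 0.968, 0.001], [0.002, 0.0, -1.0]]
wrist_force: [0.5, 0.9, -1.3]
width: 0.0226
```

{"api": "arm_command", "payload": {
  "series": [0, 0, 0, 0, 0, -0.05, 0, 0, 0, 0, 0, -0.07, 0, 0, 0, 0, 0, -0.06, 0, 0, 0, 0, 0, 0, 0, 0, 0, 0, 0, 0]
}}

```text
time_s: 5.8
tcp_pos: [0.4402, -0.1218, 0.2361]
tool_rot: [[-0.997, 0.075, -0.002], [0.075, 0.997, 0.001], [0.002, 0.001, -1.0]]
wrist_force: [0.1, 0.6, -1.9]
width: 0.0223
```

```bash
python3 - <<'E'
from h import *
from cell import get_image
np.set_printoptions(precision=4,suppress=True)
delta(*scoop_target(-.063,.030,.035))
for n,(x0,y0,x1,y1) in(('side',(280,180,440,308)),('top',(320,120,420,240))):
    im=get_image(n)[:,:,::-1]; cv2.imwrite(f"pics/{n}4.png",im); cv2.imwrite(f"pics/{n}4c.png",cv2.resize(im[y0:y1,x0:x1],None,fx=4.5,fy=4.5,interpolation=cv2.INTER_CUBIC))
E
```

```text
t 5.8 shift cm (tool) [-0.0688 -0.131   8.3971] turn rad [ 0.0006 -0.0016 -0.0013] F [ 0.0533  0.6497 -1.8665] w 0.022340228548329965
```

View pics/side4c.png

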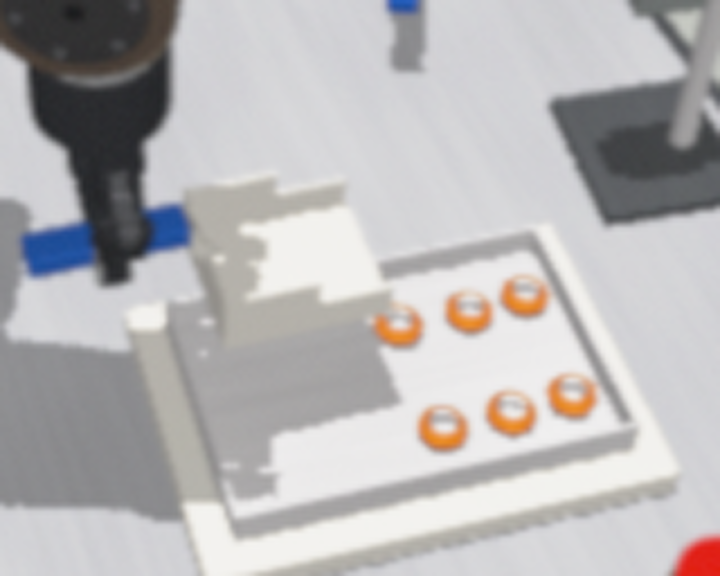

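View pics/top4c.png

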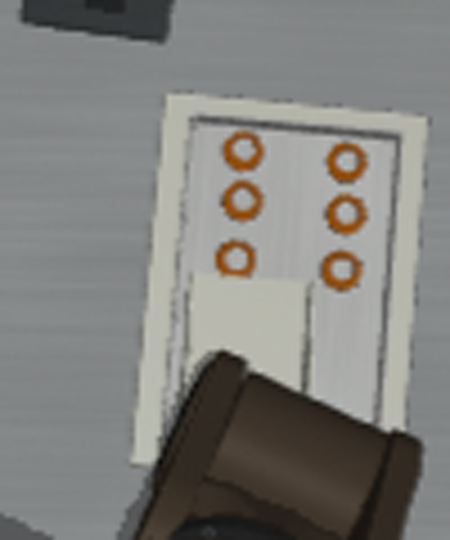

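```bash
python3 - <<'E'
from h import *
np.set_printoptions(precision=4,suppress=True)
k=lambda x,y:(320+x/4.5-.5,120+y/4.5-.5)
R=rotz(np.radians(TY))[:2,:2]
for q in((190,275),(313,282)):
  w=plane('top',k(*q),.121)[:2];print(w,R.T@(w-TC))
# tray inner corners at wall rim z=.05
for q in((190,120),(398,138)):
  w=plane('top',k(*q),.05)[:2];print('rim',w,R.T@(w-TC))
for q in((168,95),(428,117)):
  w=plane('top',k(*q),.024)[:2];print('board',w,R.T@(w-TC))
s=lambda x,y:(280+x/4.5-.5,180+y/4.5-.5)
for q in((392,290),(345,183)):
  pass
for q in((385,282),):
  w=plane('side',s(*q),.121)[:2];print('side',w,R.T@(w-TC))
for q in((540,237),(632,430),(240,530),(170,303)):
  w=plane('side',s(*q),.05)[:2];print('side rim',w,R.T@(w-TC))
E
```

```text
[ 0.6021 -0.0876] [-0.0125  0.0772]
[ 0.5988 -0.1773] [-0.0093 -0.0125]
rim [ 0.7368 -0.0907] [0.122 0.084]
rim [ 0.7255 -0.2521] [ 0.1225 -0.0779]
board [ 0.7637 -0.0746] [0.1476 0.102 ]
board [ 0.7495 -0.2806] [ 0.1486 -0.1044]
side [ 0.6023 -0.1535] [-0.0076  0.0114]
side rim [ 0.742 -0.1  ] [0.1279 0.0751]
side rim [ 0.7253 -0.2567] [ 0.1227 -0.0824]
side rim [ 0.4778 -0.2442] [-0.125  -0.0881]
side rim [ 0.4931 -0.0722] [-0.1225  0.0845]
```

{"api": "arm_command", "payload": {
  "series": [0, -0.2, 1, 0, 0, 0, 0, 0, 2, 0, 0, 0, 0, 0, 2, 0, 0, 0, -0.2, 0, 1.5, 0, 0, 0, -0.2, 0, 1, 0, 0.02, 0, 0, 0, 0.4, 0, 0.025, 0, 0, 0, 0, 0, 0, 0, 0, 0, 0, 0, 0, 0]
}}

```text
time_s: 6.7
tcp_pos: [0.4444, -0.1241, 0.1581]
tool_rot: [[-0.996, 0.073, -0.044], [0.073, 0.997, 0.003], [0.044, -0.0, -0.999]]
wrist_force: [0.3, -0.2, -1.3]
width: 0.0222
```

```bash
python3 - <<'E'
from h import *
from cell import get_image
np.set_printoptions(precision=4,suppress=True)
delta(*scoop_target(-.063,.030,.035))
for n,(x0,y0,x1,y1) in(('side',(280,180,440,308)),('top',(320,120,420,240))):
    im=get_image(n)[:,:,::-1]; cv2.imwrite(f"pics/{n}5.png",im); cv2.imwrite(f"pics/{n}5c.png",cv2.resize(im[y0:y1,x0:x1],None,fx=4.5,fy=4.5,interpolation=cv2.INTER_CUBIC))
E
```

```text
t 6.7 shift cm (tool) [0.3526 0.0803 0.6212] turn rad [-0.0001 -0.0445  0.0007] F [ 0.2997 -0.1995 -1.3474] w 0.022177785676626288
```

View pics/side5c.png

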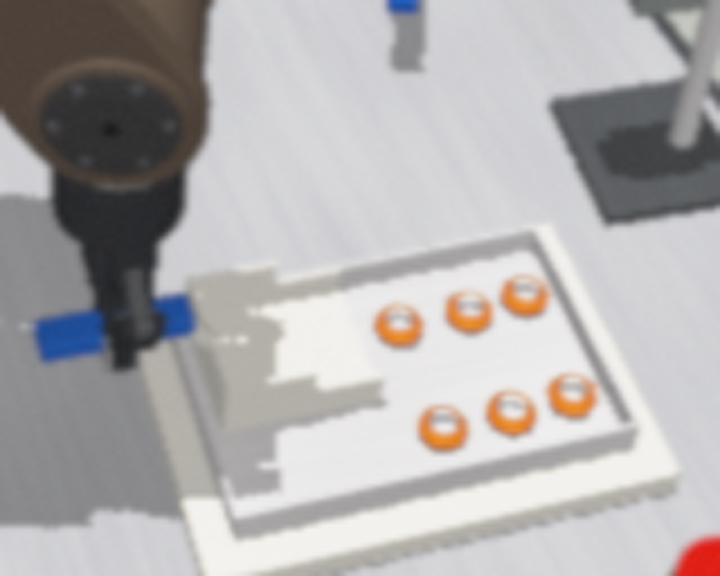

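View pics/top5c.png

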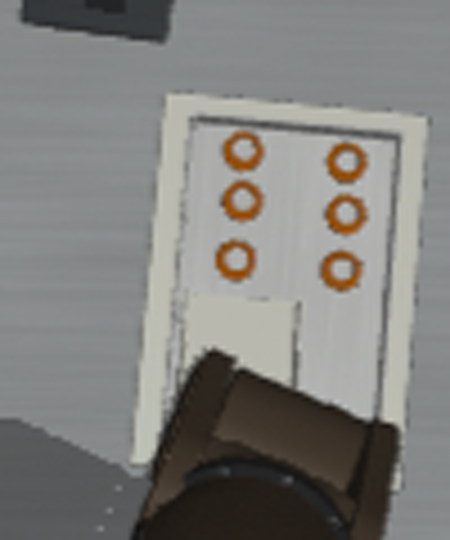

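The blade is inside the tray, behind the left row, with no contact yet. I feel down to the floor.

{"api": "arm_command", "payload": {
  "series": [0, 0, 0.3, 0, 0, 0, 0, 0, 0.15, 0, 0, 0, 0, 0, 0, 0, 0, 0]
}}

```text
time_s: 7.1
tcp_pos: [0.4439, -0.1241, 0.1533]
tool_rot: [[-0.996, 0.073, -0.045], [0.073, 0.997, 0.003], [0.045, 0.0, -0.999]]
wrist_force: [-0.1, 0.1, -2.7]
width: 0.0229
```

{"api": "arm_command", "payload": {
  "series": [0, 0, 0.1, 0, 0, 0, 0, 0, 0, 0, 0, 0]
}}

```text
time_s: 7.3
tcp_pos: [0.444, -0.1241, 0.1524]
tool_rot: [[-0.996, 0.073, -0.045], [0.073, 0.997, 0.003], [0.045, 0.0, -0.999]]
wrist_force: [-0.8, -0.2, -0.9]
width: 0.0225
```

{"api": "arm_command", "payload": {
  "series": [0, 0, 0.1, 0, 0, 0, 0, 0, 0, 0, 0, 0]
}}

```text
time_s: 7.5
tcp_pos: [0.4439, -0.1241, 0.1514]
tool_rot: [[-0.996, 0.073, -0.045], [0.073, 0.997, 0.003], [0.045, -0.0, -0.999]]
wrist_force: [-1.2, -0.1, 1.6]
width: 0.0227
```

{"api": "arm_command", "payload": {
  "series": [0, 0, 0.05, 0, 0, 0, -0.4, 0, -0.018, 0, 0, 0, -0.6, 0, -0.027, 0, 0, 0, -0.6, 0, -0.027, 0, 0, 0, -0.6, 0, -0.027, 0, 0, 0, -0.6, 0, -0.027, 0, 0, 0, -0.6, 0, -0.027, 0, 0, 0, 0, 0, 0, 0, 0, 0]
}}

```text
time_s: 8.3
tcp_pos: [0.4788, -0.1267, 0.1509]
tool_rot: [[-0.996, 0.073, -0.044], [0.072, 0.997, 0.003], [0.044, -0.0, -0.999]]
wrist_force: [1.3, -0.1, 0.8]
width: 0.0225
```

```bash
cat > look.py <<'E'
import sys
from h import *
from cell import get_image
np.set_printoptions(precision=4,suppress=True)
k=sys.argv[1]
a=get_image('side')[:,:,::-1];b=get_image('top')[:,:,::-1]
cv2.imwrite(f"pics/s{k}.png",a);cv2.imwrite(f"pics/t{k}.png",b)
A=cv2.resize(a[180:308,300:440],None,fx=3,fy=3,interpolation=cv2.INTER_CUBIC);B=cv2.resize(b[130:240,335:425],None,fx=3.49,fy=3.49,interpolation=cv2.INTER_CUBIC)[:384]
cv2.imwrite(f"pics/c{k}.png",np.hstack([A,B]))
E
python3 look.py 6
```

```text
(no output)
```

View pics/c6.png

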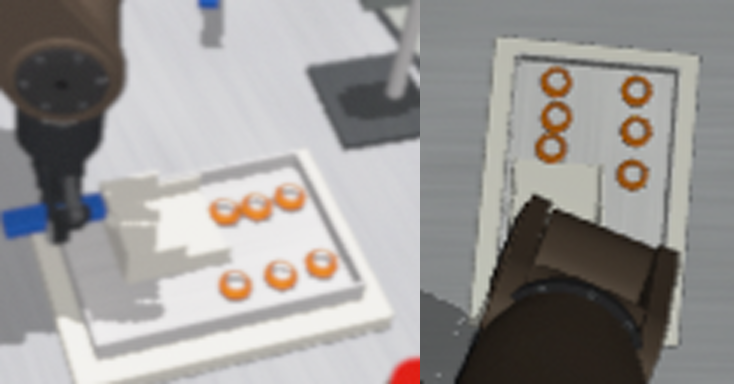

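The first cracker has been pushed up to the second (top crop, around (550,147)). I keep pushing.

{"api": "arm_command", "payload": {
  "series": [-0.5, 0, -0.02, 0, 0, 0, -0.6, 0, -0.027, 0, 0, 0, -0.6, 0, -0.027, 0, 0, 0, -0.6, 0, -0.027, 0, 0, 0, -0.6, 0, -0.027, 0, 0, 0, -0.6, 0, -0.027, 0, 0, 0, 0, 0, 0, 0, 0, 0]
}}

```text
time_s: 9.1
tcp_pos: [0.5137, -0.1292, 0.1508]
tool_rot: [[-0.996, 0.073, -0.044], [0.072, 0.997, 0.003], [0.044, -0.0, -0.999]]
wrist_force: [0.9, -0.2, 0.3]
width: 0.023
```

```bash
python3 look.py 7
```

```text
(no output)
```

View pics/c7.png

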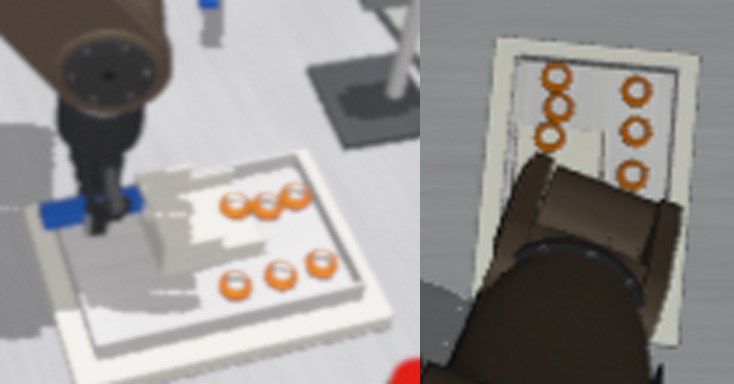

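The first cracker has ridden onto the blade and the forces are tiny. I continue.

{"api": "arm_command", "payload": {
  "series": [-0.5, 0, -0.02, 0, 0, 0, -0.6, 0, -0.027, 0, 0, 0, -0.6, 0, -0.027, 0, 0, 0, -0.6, 0, -0.027, 0, 0, 0, -0.6, 0, -0.027, 0, 0, 0, -0.6, 0, -0.027, 0, 0, 0, 0, 0, 0, 0, 0, 0]
}}

```text
time_s: 9.9
tcp_pos: [0.5487, -0.1318, 0.1508]
tool_rot: [[-0.996, 0.073, -0.043], [0.072, 0.997, 0.003], [0.044, -0.0, -0.999]]
wrist_force: [0.6, 0.3, 0.7]
width: 0.0226
```

```bash
python3 look.py 8
```

```text
(no output)
```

View pics/c8.png

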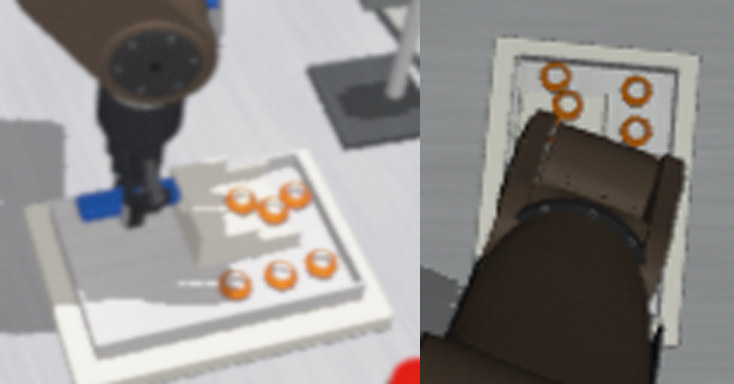

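Two crackers are now on the blade. The third, at the far wall, is just ahead of the lip. I push 2 cm more so the second sits deeper.

{"api": "arm_command", "payload": {
  "series": [-0.4, 0, -0.018, 0, 0, 0, -0.5, 0, -0.022, 0, 0, 0, -0.5, 0, -0.022, 0, 0, 0, -0.4, 0, -0.018, 0, 0, 0, -0.2, 0, -0.009, 0, 0, 0, 0, 0, 0, 0, 0, 0]
}}

```text
time_s: 10.6
tcp_pos: [0.5682, -0.1332, 0.1508]
tool_rot: [[-0.996, 0.073, -0.044], [0.073, 0.997, 0.003], [0.044, -0.0, -0.999]]
wrist_force: [0.6, 0.1, -0.2]
width: 0.0226
```

```bash
python3 look.py 9
```

```text
(no output)
```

View pics/c9.png

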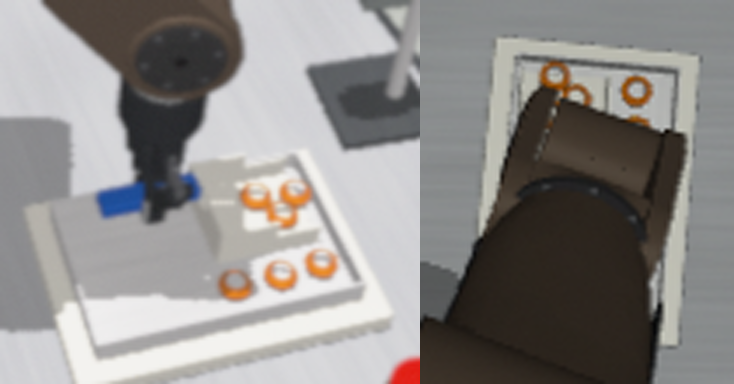

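All three crackers of the row look caught, with the third at the lip. Now I tilt nose-up while drawing back slightly, then lift.

{"api": "arm_command", "payload": {
  "series": [0.35, 0, 0, 0, -0.03, 0, 0.4, 0, 0, 0, -0.03, 0, 0.4, 0, 0, 0, -0.03, 0, 0.4, 0, 0, 0, -0.03, 0, 0.4, 0, 0, 0, -0.03, 0, 0.4, 0, -0.1, 0, -0.03, 0, 0.4, 0, -0.2, 0, -0.03, 0, 0, 0, 0, 0, 0, 0]
}}

```text
time_s: 11.5
tcp_pos: [0.5389, -0.1309, 0.1522]
tool_rot: [[-0.984, 0.073, 0.162], [0.072, 0.997, -0.011], [-0.163, 0.001, -0.987]]
wrist_force: [0.5, -0.1, -2.6]
width: 0.0228
```

```bash
python3 look.py 10
```

```text
(no output)
```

View pics/c10.png

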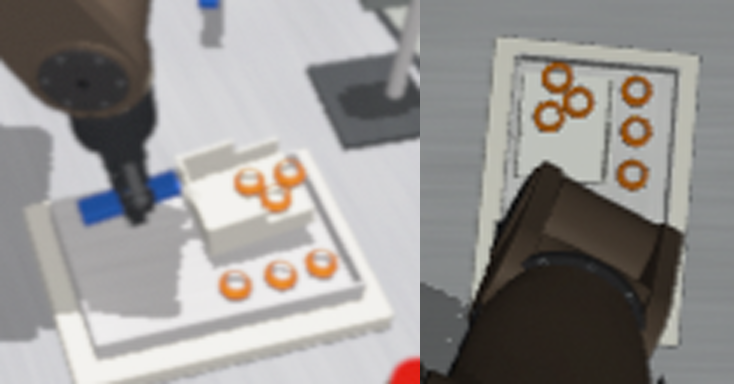

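All three crackers of the row sit on the tilted blade, at top crop (557,78), (578,101) and (549,117). I lift over the tray and tilt a bit more to let them settle back.

{"api": "arm_command", "payload": {
  "series": [0.2, 0, -0.3, 0, -0.02, 0, 0.3, 0, -0.6, 0, -0.03, 0, 0.3, 0, -0.8, 0, -0.03, 0, 0.3, 0, -0.8, 0, -0.03, 0, 0.3, 0, -0.8, 0, -0.03, 0, 0.2, 0, -0.8, 0, -0.02, 0, 0, 0, -0.8, 0, 0, 0, 0, 0, -0.4, 0, 0, 0, 0, 0, 0, 0, 0, 0]
}}

```text
time_s: 12.5
tcp_pos: [0.511, -0.1291, 0.2006]
tool_rot: [[-0.945, 0.073, 0.319], [0.069, 0.997, -0.024], [-0.32, -0.0, -0.947]]
wrist_force: [-0.8, -0.0, -2.1]
width: 0.0223
```

```bash
python3 look.py 11
```

```text
(no output)
```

View pics/c11.png

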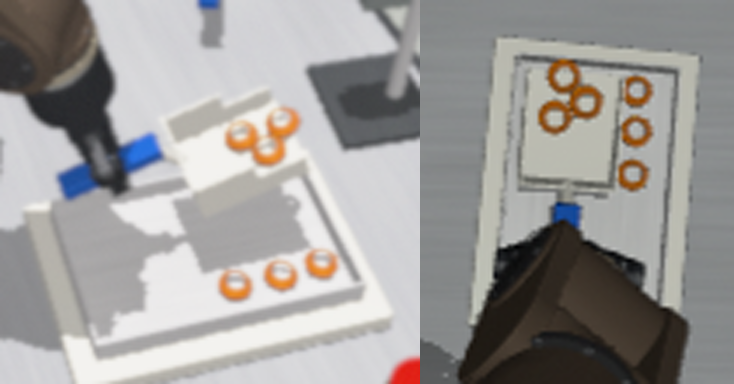

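The crackers hold by friction and have not slid at 19°. The third is close to the lip, so I tilt further while still over the tray to let it slide in.

{"api": "arm_command", "payload": {
  "series": [0.3, 0, -0.3, 0, -0.04, 0, 0.3, 0, -0.3, 0, -0.05, 0, 0.3, 0, -0.3, 0, -0.05, 0, 0.3, 0, -0.3, 0, -0.05, 0, 0.3, 0, -0.3, 0, -0.04, 0, 0, 0, 0, 0, 0, 0, 0, 0, 0, 0, 0, 0]
}}

```text
time_s: 13.3
tcp_pos: [0.5049, -0.1205, 0.2289]
tool_rot: [[-0.867, 0.081, 0.492], [0.064, 0.997, -0.051], [-0.495, -0.013, -0.869]]
wrist_force: [0.7, -0.6, -1.5]
width: 0.0224
```

```bash
python3 look.py 12
```

```text
(no output)
```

View pics/c12.png

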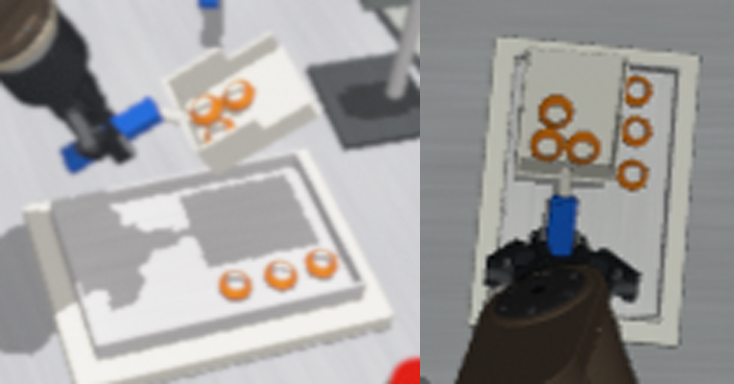

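All three crackers slid to the back of the blade, around top crop (547–583, 112–148). The far row still has its three in the tray. I level the scoop.

{"api": "arm_command", "payload": {
  "series": [0, 0, 0, 0, 0.03, 0, 0, 0, 0, 0, 0.06, 0, 0, 0, 0, 0, 0.07, 0, 0, 0, 0, 0, 0.07, 0, 0, 0, 0, 0, 0.07, 0, 0, 0, 0, 0, 0.07, 0, 0, 0, 0, 0, 0.06, 0, 0, 0, 0, 0, 0.03, 0, 0, 0, 0, 0, 0, 0]
}}

```text
time_s: 14.3
tcp_pos: [0.505, -0.1209, 0.228]
tool_rot: [[-0.995, 0.084, 0.058], [0.083, 0.996, -0.016], [-0.059, -0.011, -0.998]]
wrist_force: [-1.2, 1.1, -1.7]
width: 0.0224
```

```bash
cat >> h.py <<'E'
LENS=np.array([.8147,-.0133,.1923]);LY=-5.5
def final(dist=.12,dz=0):
    X=rotz(np.radians(LY))[:,0]; load=LENS-dist*X+[0,0,dz]
    return target(load-.108*X+[0,0,.053],LY,0)
E
python3 look.py 13;python3 -c "
from h import *
np.set_printoptions(precision=4,suppress=True)
P,R=final();print(P,R[:,0]);delta(P,R)"
```

```text
[0.5877 0.0086 0.2974] [-0.9954  0.0958  0.    ]
t 14.4 shift cm (tool) [-7.6121 13.5082 -6.6243] turn rad [-0.0099  0.0607  0.0121] F [-0.3528 -0.1686 -1.7769] w 0.02240297117114904
```

View pics/c13.png

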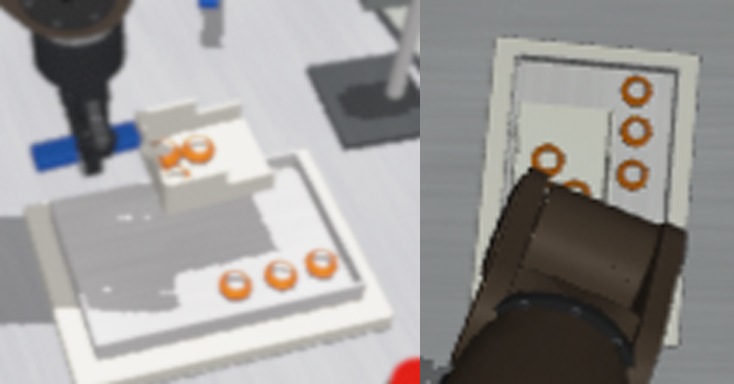

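{"api": "arm_command", "payload": {
  "series": [0, 0.3, -0.4, 0, 0.02, 0, -0.2, 0.7, -0.9, -0.01, 0.02, 0.01, -0.4, 1.2, -1.2, 0, 0.02, 0, -0.7, 1.6, -1.2, 0, 0, 0, -0.9, 1.9, -1.1, 0, 0, 0, -1.1, 2, -0.9, 0, 0, 0, -1.1, 1.9, -0.5, 0, 0, 0, -1, 1.6, -0.2, 0, 0, 0, -0.6, 1, 0, 0, 0, 0, -0.3, 0.5, 0, 0, 0, 0]
}}

```text
time_s: 15.4
tcp_pos: [0.5787, 0.0007, 0.292]
tool_rot: [[-0.996, 0.094, 0.0], [0.094, 0.996, 0.0], [-0.0, 0.0, -1.0]]
wrist_force: [0.5, 0.0, -2.6]
width: 0.0221
```

{"api": "arm_command", "payload": {
  "series": [0, 0, 0, 0, 0, 0, 0, 0, 0, 0, 0, 0]
}}

```text
time_s: 15.6
tcp_pos: [0.5781, -0.0003, 0.2921]
tool_rot: [[-0.996, 0.095, -0.0], [0.095, 0.996, 0.0], [0.0, 0.0, -1.0]]
wrist_force: [0.1, 0.3, -1.9]
width: 0.0226
```

```bash
python3 -c "
from h import *
from cell import get_image
np.set_printoptions(precision=4,suppress=True)
P,R=final();delta(P,R)
a=get_image('side')[:,:,::-1];b=get_image('top')[:,:,::-1]
cv2.imwrite('pics/s14.png',a);cv2.imwrite('pics/t14.png',b)
A=cv2.resize(a[90:250,300:470],None,fx=3,fy=3,interpolation=cv2.INTER_CUBIC)[:480]
B=cv2.resize(b[60:220,290:380],None,fx=3,fy=3,interpolation=cv2.INTER_CUBIC)
cv2.imwrite('pics/c14.png',np.hstack([A,B]))"
```

```text
t 15.6 shift cm (tool) [-0.8803  0.9768 -0.5288] turn rad [ 0.0002 -0.0002  0.0013] F [ 0.0945  0.2804 -1.8751] w 0.02257573203831458
```

View pics/c14.png

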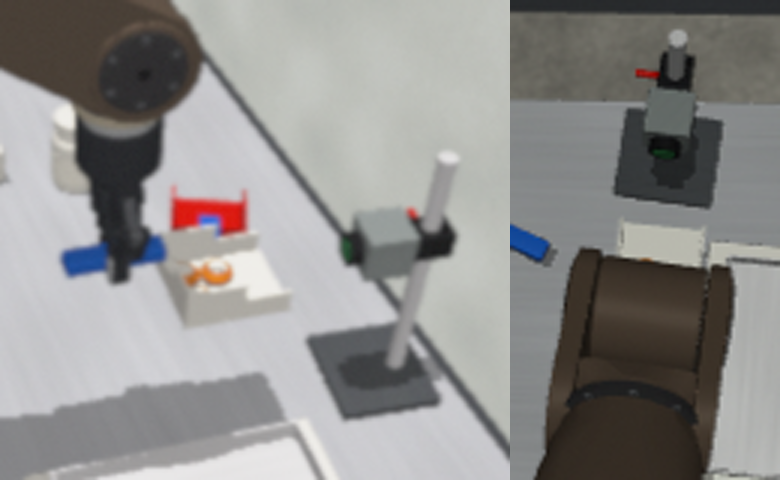

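{"api": "arm_command", "payload": {
  "series": [-0.2, 0.2, -0.1, 0, 0, 0, -0.3, 0.4, -0.2, 0, 0, 0, -0.3, 0.3, -0.2, 0, 0, 0, -0.1, 0.1, 0, 0, 0, 0, 0, 0, 0, 0, 0, 0, 0, 0, 0, 0, 0, 0, 0, 0, 0, 0, 0, 0]
}}

```text
time_s: 16.4
tcp_pos: [0.5882, 0.0091, 0.2974]
tool_rot: [[-0.996, 0.094, 0.0], [0.094, 0.996, 0.0], [-0.0, 0.0, -1.0]]
wrist_force: [0.5, -0.7, -2.9]
width: 0.0223
```

```bash
python3 -c "
from h import *
from cell import get_image,r
np.set_printoptions(precision=4,suppress=True)
P,R=final();delta(P,R)
a=get_image('side')[:,:,::-1];b=get_image('top')[:,:,::-1]
cv2.imwrite('pics/s15.png',a);cv2.imwrite('pics/t15.png',b)
A=cv2.resize(a[120:240,310:450],None,fx=5,fy=5,interpolation=cv2.INTER_CUBIC)
B=cv2.resize(b[80:160,310:370],None,fx=7,fy=7,interpolation=cv2.INTER_CUBIC)
cv2.imwrite('pics/a15.png',A);cv2.imwrite('pics/b15.png',B)
# predicted lip corners in pictures
t=np.array(r.state()['tcp_pos']);Rt=np.array(r.state()['tool_rot']);X,Y,Z=-Rt[:,0],Rt[:,1],-Rt[:,2]
for s in(1,-1):
  L=t-Z*.1146+X*.1605+Y*.045*s
  print(L,(proj('side',L)-[310,120])*5,(proj('top',L)-[310,80])*7)
print('state',r.state()['dq'])"
```

```text
t 16.4 shift cm (tool) [ 0.0372 -0.0628  0.0019] turn rad [0.0003 0.0004 0.0015] F [ 0.4606 -0.7128 -2.85  ] w 0.022309113426566423
[0.7523 0.0388 0.183 ] [386.669  243.4205] [ 98.2963 351.133 ]
[ 0.7438 -0.0508  0.1829] [441.4521 344.052 ] [294.6127 372.6651]
state [ 0.002   0.0503 -0.0678 -0.0929 -0.0465  0.0488]
```

View pics/a15.png

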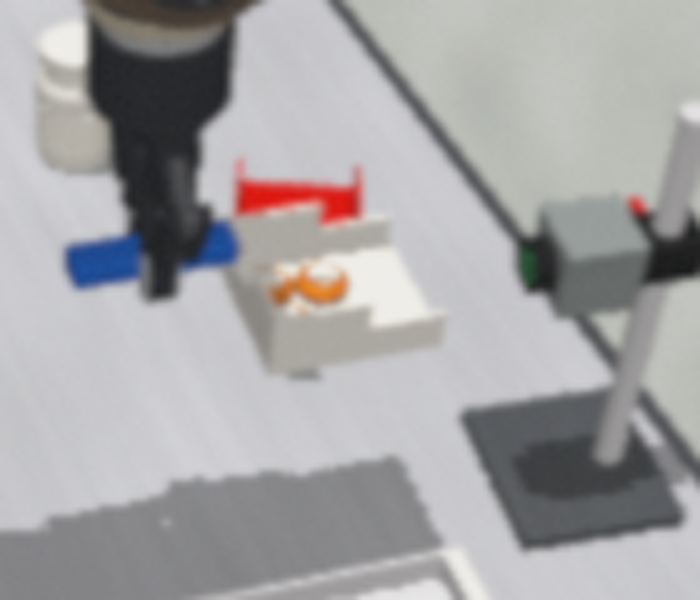

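View pics/b15.png

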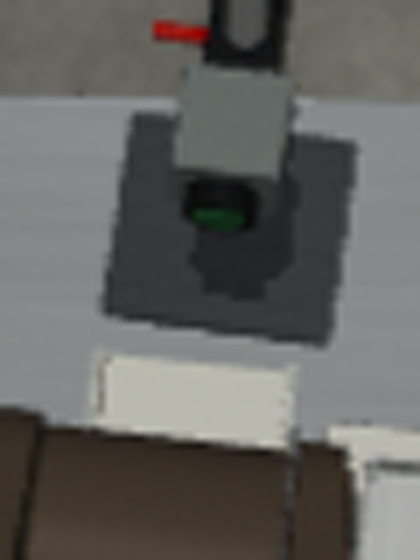

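View pics/s15.png

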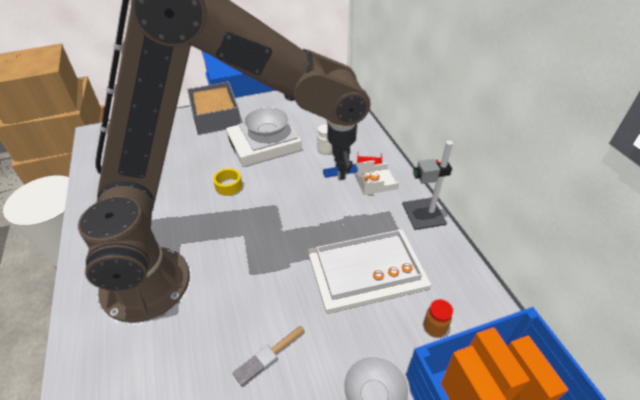

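The lip corners predicted from the tool pose match the pictures to about 3 px in the enlarged crops: side crop (441,344) against a seen (443,345), top crop (98,351) and (294,372) against about (97,352) and (297,370). The blade is therefore where intended. The crackers are at the back of the blade, the other three are in the tray, and the bystanders look unmoved. I hand the job in.

```bash
python3 -c "
from cell import sign_off
print(sign_off())"
```

```text
the job is handed in; nothing more can be done
None
```

I scooped the left row of crackers from the tray and handed the job in at about 16.5 s. The scoop was held steady and level in front of the inspection camera. No verdict was reported, so the result rests on my own checks.

**What I did:** I gripped the white scoop by its blue handle at 100 N and felt down to the tray floor with the lip. I pushed the blade under the row of three against the far wall, then tilted nose-up about 30° so the crackers slid to the back wall. I levelled the scoop and carried it to the camera.

**Last checks:**
- **Tool pose:** the TCP was within 1 mm and 0.002 rad of the target. That puts the blade middle 120 mm before the lens that I measured at (0.815, -0.013, 0.192). The joints were at rest, and the jaws were shut on the handle at a measured 22.3 mm.
- **Lip position:** where the lip should appear agreed with both pictures within about 3 px of the enlarged crops, under 1 px in the originals.
- **Crackers:** two are plainly visible in the scoop. The third is mostly hidden behind the side wall in the last view, but I saw all three there after the tilt. The other three are still in the tray.
- **Bystanders and camera:** they look unmoved in the last side picture. I did not measure their positions again.

**Weaker points:**
- **Camera heading:** it came out between -2° and -7.6° depending on the edge I used. I took -5.5°, which leaves a margin inside the 0.2 rad limit.
- **Cracker heights:** the two-view heights came out about 4 mm lower than the text's value. I used the text's heights for those.

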